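Heft the fastener tubs and pack the tray heaviest first

TASK

Three look-alike capped tubs hold different weights of fasteners: heft them to find out which is heaviest, then pack them in the small black tray as one upright stack, heaviest first at the bottom, the middle one on it and the lightest on top, each foot settled inside the lid rim below. Keep the tubs upright, set them down rather than dropping them, and leave the tape roll, the wipes pack and the thread spool where they are.

Things in the scene. Friction and masses are not known exactly. Their poses are not given: they have to be found in the camera images.
- tub_a: One of 3 look-alike tubs (mm): white body dia 57, ribbed grey lid dia 60 at heights 46 to 67, on it a 4 mm raised rim (inner dia 53; total height 71); foot dia 45, 5 high. A foot drops inside the rim below: stacked tubs stand 67 apart, 3 play all round. 0.2 to 0.9 kg, any two differ by over 0.15 kg; name and place do not tell which. Starts upright. Origin: centre of underside, z up.
- tub_b: One of 3 look-alike tubs (mm): white body dia 57, ribbed grey lid dia 60 at heights 46 to 67, on it a 4 mm raised rim (inner dia 53; total height 71); foot dia 45, 5 high. A foot drops inside the rim below: stacked tubs stand 67 apart, 3 play all round. 0.2 to 0.9 kg, any two differ by over 0.15 kg; name and place do not tell which. Starts upright. Origin: centre of underside, z up.
- tub_c: One of 3 look-alike tubs (mm): white body dia 57, ribbed grey lid dia 60 at heights 46 to 67, on it a 4 mm raised rim (inner dia 53; total height 71); foot dia 45, 5 high. A foot drops inside the rim below: stacked tubs stand 67 apart, 3 play all round. 0.2 to 0.9 kg, any two differ by over 0.15 kg; name and place do not tell which. Starts upright. Origin: centre of underside, z up.
- tray: Small loose open black plastic tray, 131 x 131 mm outside, 32 mm high, flat floor 3 mm thick and at least 90 x 90 mm, walls about 20 mm thick at the foot, 0.3 kg. Origin: centre of the underside; x and y along its sides, z up.
- tape_roll: Bystander: loose roll of white tape with a brown core standing on end, 55 mm in diameter, 50 mm high. Origin: centre of the underside.
- wipes: Bystander: loose flat pack of wipes, 94 x 134 x 34 mm. Origin: centre of the underside, its long side along y.
- spool: Bystander: loose thread spool with black thread, standing, 30 mm in diameter, 40 mm high. Origin: centre of the underside.
Mind the look-alikes: they are no part of the job. Leave any pink look-alike of the tub_b alone.

How it is judged:
On the way, in this order (a step that is already met when the one before it is completed fails the run):
1. the heaviest tub stands upright on the tray's floor, let go (x of tub_c in the frame of tray between -0.028 and 0.028 m and y of tub_c in the frame of tray between -0.028 and 0.028 m and z of tub_c in the frame of tray below 0.008 m and angle between tray's own z axis and vertical below 0.08 rad and angle between tub_c's own z axis and vertical below 0.1 rad and contact force between tub_c and the fingers below 0.1 N), for 0.2 s.
2. the middle-weight tub is nested upright on the heaviest one in the tray, let go (x of tub_c in the frame of tray between -0.028 and 0.028 m and y of tub_c in the frame of tray between -0.028 and 0.028 m and z of tub_c in the frame of tray below 0.008 m and angle between tray's own z axis and vertical below 0.08 rad and angle between each of tub_c, tub_a's own z axis and vertical below 0.1 rad and horizontal distance between tub_a and tub_c below 0.008 m and z of tub_a in the frame of tub_c between 0.063 and 0.0692 m and contact force between tub_a and the fingers below 0.1 N), for 0.2 s.
At the end, for the whole second after the job is handed in: Heaviest tub on the tray's floor (within 28 mm of its centre along each side), middle one on it, lightest on top; each foot inside the rim below (axes within 8 mm, within 2 mm of fully down); all within 0.1 rad of upright, tray flat, released and at rest (all of step 2 and horizontal distance between tub_b and tub_a below 0.008 m and z of tub_b in the frame of tub_a between 0.063 and 0.0692 m and angle between tub_b's own z axis and vertical below 0.1 rad and contact force between each of tub_c, tub_b and the fingers below 0.1 N and linear speed of each of tub_c, tub_a, tub_b below 0.02 m/s); the robot touches nothing.
It fails at once if the tape roll is pushed more than 25 mm from its place (distance of tape_roll from where it was at the start of the episode above 0.025 m).
It fails at once if the wipes pack is pushed more than 25 mm from its place (distance of wipes from where it was at the start of the episode above 0.025 m).
It fails at once if the thread spool is pushed more than 25 mm from its place (distance of spool from where it was at the start of the episode above 0.025 m).
It fails at once if a tub is tipped by more than 0.6 rad (angle between any of tub_c, tub_a, tub_b's own z axis and vertical above 0.6 rad).
It fails at once if a tub is dropped or thrown: let go, it moves faster than a fall of 10 mm gives (0.45 m/s) ((contact force between tub_c and the fingers below 0.1 N and linear speed of tub_c above 0.45 m/s) or (contact force between tub_a and the fingers below 0.1 N and linear speed of tub_a above 0.45 m/s) or (contact force between tub_b and the fingers below 0.1 N and linear speed of tub_b above 0.45 m/s)).
It also fails if it takes over 72 s, if anything falls off the work surface, if the arm or the gripper's body presses on something with over 40 N, if the wrist force passes 120 N, or if a joint passes its speed limit or range.

ROBOT

A 7-joint arm with a two-finger parallel gripper is mounted at the origin on a cart in front of the work surface, level with it; the furniture and walls round the work are solid. World frame = base frame: x ahead of the robot, y to its left, z up, the work surface at z = 0. Lengths are in m, angles in rad, forces in N, time in s.
With the tool pointing down it reaches from about 0.4 to 0.85 m from the base axis. Payload 4.5 kg.
Tool frame: the origin (TCP) lies midway between the tips of the shut fingers; the grasp point (between the pads) lies 19 mm behind it; z points along the fingers, y is the line along which they close (so a half turn about z gives the same grasp; the last joint's range is limited). The gripper opens to 88 mm and grips with 3 to 60 N. Pads are 18 mm wide; open, the fingers measure 123 mm over their backs; the gripper's body (75 mm by 187 mm) begins 45 mm behind the grasp point.
Start: joints at [1.318, 0.689, -0.195, 1.565, 0.157, 0.902, -0.215], TCP at [0.177, -0.599, 0.239] pointing down, gripper open.
Joint ranges: [-3.01, 3.01], [-0.46, 2.08], [-1.47, 1.51], [0.13, 2.56], [-1, 4.14], [0.04, 2.09], [-2.66, 2.66]. Speed limits (rad/s): [2.57, 2.57, 3.14, 3.14, 3.14, 3.14, 3.14].

INTERFACE

Orientations are given as a unit quaternion [x, y, z, w].
In Python, from plant import r gives the robot as it stands.
- The arm moves only by the tool carry_out, never from a script. Its argument "plan" is a list of rows, each an object with "rot": the turn, a rotation vector about the tool's x, y, z in rad, a list of three; "xyz": the shift along the tool's x, y, z in m, a list of three; "grip": the closure in counts, from 0 (fully open) to 255 (shut). In form: [{"rot": [wx, wy, wz], "xyz": [dx, dy, dz], "grip": grip}, ...]. A call has 1 to 8 rows; each row is the pose to reach, as a shift and turn from the pose commanded when the call began, along the tool's axes at that moment; what a row does not reach only later rows make up. A row lasts 1/12 s, in which the tool goes at most 41.7 mm and 7.16 degrees, less where a joint would pass 70% of its speed; a pose out of reach is approached as far as the arm can. A call with a gripper value outside its range is refused whole. The fingers move at their own pace and stop on an object; "squeeze" is the grip in N (left out, the last holds). Time passes only in rows, so rows that repeat a pose let the fingers close. It gives the time, the measured TCP pose, the force, the opening and the grip force at its end, in the units of the state.
- r.get_state(): the state, without advancing time (a new reading comes with each control period).
- r.snapshot(name): name is "scene" or "top"; returns the picture (420x560x3 uint8, red, green, blue); there is no depth.
- r.camera_params(name): a dict with "fx", "fy", "cx", "cy" (pixels), "position" and "attitude" of the camera in the world. Camera axes: x right, y down, z forward; pixel columns grow to the right and rows downward; lengths in m; the calibration is good to about 2 mm. A picture is of the moment at which its call begins. camera_params takes no time and is no camera call.
- r.finish_job(): hands the job in; it is judged then, once.
The state is a dict: "clock": time; "q": joint angles; "qd": joint speeds; "joint_torque": joint torques, N m; "tool_pos": TCP position; "eef_rot": TCP orientation; "contact_force": force on the tool from outside, world axes, zero at the start; "moment": the same for the moment, N m; "opening": opening from 0.0 (shut) to 1.0 (fully open); "finger_force": force on a finger pad.
Only numpy, scipy, OpenCV 4.12 (cv2) and the standard library are available. Lean on these libraries where they do the work, as an engineer would, in place of code of your own. Each camera call takes 0.05 s, during which the arm holds its last target. There are 200 camera calls.

## Working session

There is one attempt and no reset: what is moved stays moved. The work goes in short steps, Python scripts to look and compute and a tool call to move; the robot and the scene stay as the last step left them, time stands still between calls to the robot, and variables do not carry over. Pictures are saved under pics/ and viewed, at most 10 in all, crops included, and the job is handed in when it is done.

Besides the shell and the picture viewer there is one more tool, called after "Request:" as name([rows], argument=value, ...), one row to a line, values as JSON. carry_out: Moves the arm, as the interface text tells. Its arguments: {"type":"object","properties":{"plan":{"type":"array"},"squeeze":{"type":"number"}},"required":["plan"]}

```bash
ls; mkdir -p pics
python3 - <<'E'
from plant import r
import cv2,numpy as np
for n in("scene","top"):
    cv2.imwrite(f"pics/{n}0.png",r.snapshot(n)[:,:,::-1]); print(n,r.camera_params(n))
print(r.get_state())
E
```

```text
pics
scene {'fx': 477.2442954812596, 'fy': 477.2442954812596, 'cx': 281.8392971539381, 'cy': 214.0810245813172, 'position': array([-0.44127764, -0.56554205,  0.62016046]), 'attitude': array([ 0.73912094, -0.41615157,  0.25463448, -0.46441295])}
top {'fx': 401.3177906929417, 'fy': 401.3177906929417, 'cx': 275.2194698929837, 'cy': 204.72316191158563, 'position': array([0.39855746, 0.08718415, 1.35148796]), 'attitude': array([-0.69898338,  0.71309739, -0.0417584 ,  0.03421361])}
{'clock': 0.1, 'q': array([ 1.31778389,  0.68988318, -0.19455334,  1.56623419,  0.15729781,
        0.90249692, -0.21509261]), 'qd': array([-3.29129686e-04, -7.12485769e-04,  4.95467575e-04, -1.69751131e-03,
       -1.78536577e-03,  4.49368657e-04,  9.62858738e-05]), 'joint_torque': array([-2.29766934e-03, -5.28508115e+01, -1.27091937e+00, -1.53839260e+01,
       -5.24854765e-02,  1.99062670e-03,  4.42832220e-05]), 'tool_pos': array([ 0.17662682, -0.59893465,  0.2380032 ]), 'eef_rot': array([ 9.89726942e-01,  1.42968237e-01, -1.64481111e-04, -7.97778746e-04]), 'contact_force': array([0.01090675, 0.14229993, 0.10576366]), 'moment': array([-0.01301764,  0.00191598, -0.07415847]), 'finger_force': 0.0, 'opening': 1.0024852097299146}
```

View pics/scene0.png

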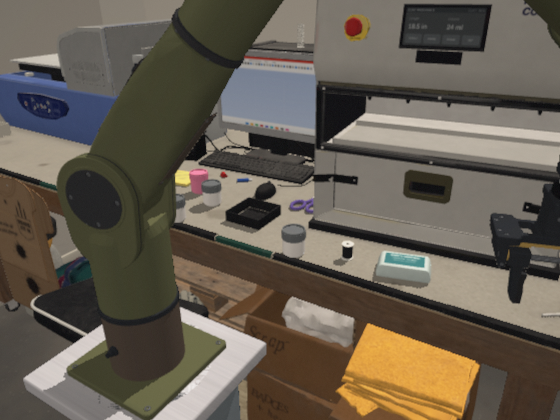

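View pics/top0.png

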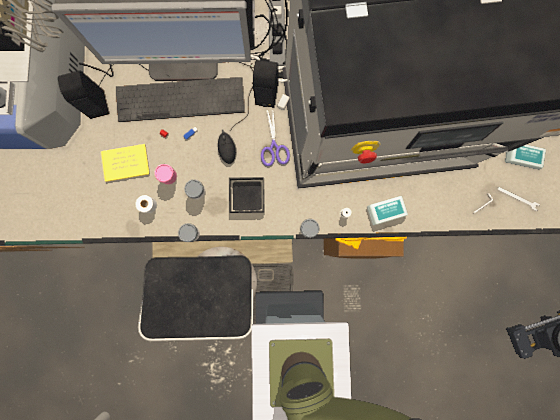

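The top view shows grey lids at about (194,189), (188,233) and (309,228). The pink look-alike is at (165,174), the tape roll at (144,204), the tray at (246,198), the spool at (346,214) and the wipes at (388,211). The three grey-lidded tubs fit the description. I'll measure them now and confirm in a crop.

```bash
cat > h.py <<'E'
from plant import r
import cv2,numpy as np
from scipy.spatial.transform import Rotation as R
def ray(n,u,v,z):
    c=r.camera_params(n); d=R.from_quat(c["attitude"]).apply([(u-c["cx"])/c["fx"],(v-c["cy"])/c["fy"],1])
    p=np.array(c["position"]); return p+d*(z-p[2])/d[2]
def proj(n,P):
    c=r.camera_params(n); q=R.from_quat(c["attitude"]).inv().apply(np.array(P)-c["position"])
    return np.array([c["cx"]+c["fx"]*q[0]/q[2],c["cy"]+c["fy"]*q[1]/q[2]])
def togo(P,yaw=None):
    "shift in tool axes from measured TCP to P"
    s=r.get_state(); T=R.from_quat(s["eef_rot"]); return T.inv().apply(np.array(P)-s["tool_pos"]).round(4)
E
python3 - <<'E'
from h import *
im=cv2.imread("pics/top0.png")
for k,(u,v) in dict(t1=(194,189),t2=(188,233),t3=(309,228),pink=(165,174),tape=(144,204),spool=(346,214),wipes=(388,211),tray=(246,198)).items():
    print(k,ray("top",u,v,.071 if k[0]=='t' and k!='tray' else .04).round(3))
c=cv2.resize(im[140:250,120:420],None,fx=2.6,fy=2.6,interpolation=cv2.INTER_CUBIC)
cv2.imwrite("pics/crop.png",c)
hsv=cv2.cvtColor(im,cv2.COLOR_BGR2HSV)
for (u,v) in((194,189),(188,233),(309,228),(246,198)): print(hsv[v,u],hsv[v-5,u+4])
print(R.from_quat(r.get_state()["eef_rot"]).as_matrix().round(3))
E
```

```text
t1 [0.593 0.332 0.071]
t2 [0.452 0.351 0.071]
t3 [ 0.46  -0.034  0.071]
pink [0.649 0.434 0.04 ]
tape [0.547 0.492 0.071]
spool [ 0.505 -0.16   0.04 ]
wipes [ 0.512 -0.299  0.04 ]
tray [0.564 0.167 0.04 ]
[ 26  13 161] [ 20  14 168]
[ 30  13 162] [ 19  17 162]
[ 33  14 165] [ 30  12 167]
[15 23 66] [10 14 56]
[[ 0.959  0.283 -0.001]
 [ 0.283 -0.959  0.002]
 [-0.    -0.002 -1.   ]]
```

View pics/crop.png

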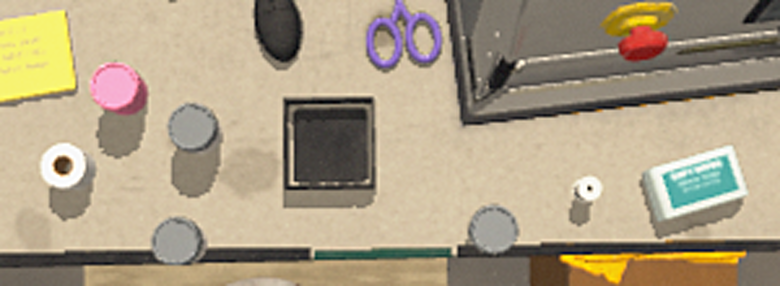

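The crop shows the grey ribbed lids at full-picture pixels (193.8,189.2), (188.1,232.7) and (309.2,228.1), with the pink one separate at (165,174). Next I'll refine the centres and cross-check them in the scene view.

Run:
```python
from h import *
im=cv2.imread("pics/top0.png"); sc=cv2.imread("pics/scene0.png")
lab=cv2.cvtColor(im,cv2.COLOR_BGR2LAB).astype(int)
print("bg",lab[200,220],"lid",lab[189,194],lab[228,309])
m=((lab[...,2]<137)&(lab[...,0]>95)&(lab[...,0]<195)).astype(np.uint8)
for (u,v) in((194,189),(188,233),(309,228)):
    mm=np.zeros_like(m); mm[v-14:v+15,u-14:u+15]=m[v-14:v+15,u-14:u+15]
    mm=cv2.morphologyEx(mm,cv2.MORPH_OPEN,np.ones((3,3),np.uint8))
    c=max(cv2.findContours(mm,0,1)[0],key=cv2.contourArea); (x,y),rad=cv2.minEnclosingCircle(c); e=cv2.fitEllipse(c)
    P=ray("top",x,y,.069); Q=ray("top",*e[0],.069)
    print((x,y,rad),e,P.round(4),Q.round(4),"expected rad",401*.03/1.28,"scene",proj("scene",Q).round(1))
m=(lab[...,0]<110).astype(np.uint8); mm=np.zeros_like(m); mm[165:225,215:280]=m[165:225,215:280]
c=max(cv2.findContours(mm,0,1)[0],key=cv2.contourArea); b=cv2.boxPoints(cv2.minAreaRect(c)); 
W=np.array([ray("top",*p,.032) for p in b]); print(b,W.round(3),W.mean(0),np.linalg.norm(W[1]-W[0]),np.linalg.norm(W[2]-W[1]),proj("scene",W.mean(0)))
c=cv2.resize(sc[160:270,150:350],None,fx=4,fy=4,interpolation=cv2.INTER_CUBIC); cv2.imwrite("pics/crop2.png",c)
```

```text
bg [183 130 145] lid [168 127 132] [172 126 133]
(193.41082763671875, 188.69744873046875, 9.409019470214844) ((193.1839141845703, 188.4736785888672), (16.901649475097656, 18.201778411865234), 32.68654251098633) [0.5939 0.3345 0.069 ] [0.5946 0.3353 0.069 ] expected rad 9.3984375 scene [210.3 182.3]
(187.0, 232.5, 9.708344459533691) ((187.19732666015625, 232.37716674804688), (17.057523727416992, 18.14234733581543), 39.393798828125) [0.4533 0.3547 0.069 ] [0.4537 0.3541 0.069 ] expected rad 9.3984375 scene [173.6 197.2]
(309.5, 228.0, 9.394247055053711) ((309.4270324707031, 227.71372985839844), (17.43796730041504, 17.85970115661621), 57.11082458496094) [ 0.4598 -0.036   0.069 ] [ 0.4608 -0.0358  0.069 ] expected rad 9.3984375 scene [292.8 228.6]
[[229. 178.]
 [263. 178.]
 [263. 212.]
 [229. 212.]] [[0.633 0.224 0.032]
 [0.631 0.11  0.032]
 [0.517 0.112 0.032]
 [0.52  0.224 0.032]] [0.57534232 0.1677354  0.032     ] 0.1131036459287138 0.11366100875053696 [252.17093589 207.34126746]
```

View pics/crop2.png

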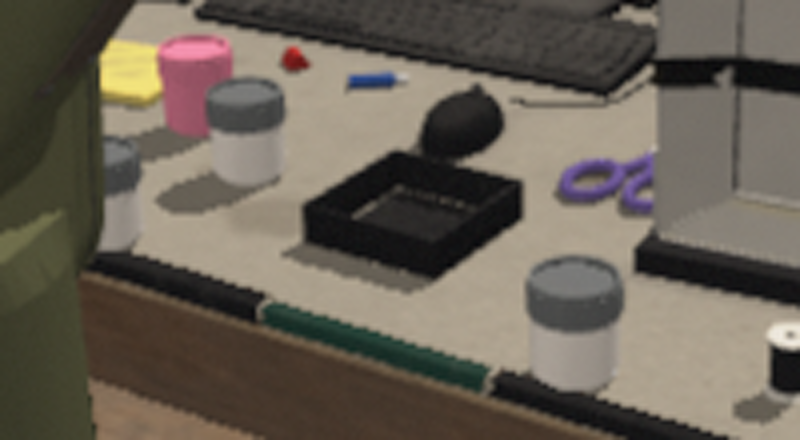

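Run:
```python
from h import *
W=np.array([ray("scene",150+x/4,160+y/4,.032) for x,y in((303,207),(399,152),(522,182),(433,242))])
print(W.round(3),W.mean(0).round(4),[np.linalg.norm(W[i]-W[i-1]).round(3) for i in range(4)])
# top-view dark extents profile
im=cv2.cvtColor(cv2.imread("pics/top0.png"),cv2.COLOR_BGR2GRAY)
print(im[190,220:275]); print(im[168:225,240])
F=[ray("scene",150+x/4,160+y/4,0) for x,y in((306,240),(435,275))]; print(F)
```

```text
[[0.513 0.216 0.032]
 [0.626 0.212 0.032]
 [0.628 0.104 0.032]
 [0.514 0.105 0.032]] [0.5702 0.1591 0.032 ] [np.float64(0.111), np.float64(0.113), np.float64(0.108), np.float64(0.113)]
[188 194 195 202 205 199 201 208 193  51  59 138 154  47  63  63  65  60
  57  59  63  59  59  58  58  61  60  59  61  67  61  59  61  64  63  58
  60  61  68  64  66 101 123  67 147 205 200 201 200 200 199 197 193 196
 196]
[203 199 198 195 193 191 188 192 208 129  50  11 134 108  52  40  46  42
  59  61  62  60  63  62  69  62  60  59  56  62  67  63  64  62  66  66
  62  63  65  68  68  69  78  70  43 130 135 135 131 130 129 119 194 203
 196 200 199]
[array([0.52224349, 0.22266615, 0.        ]), array([0.52465022, 0.11165261, 0.        ])]
```

Two-view checks agree: t1 (0.594,0.335), t2 (0.4535,0.3545) and t3 (0.460,-0.036), with the tray near (0.575,0.1675). I'll go to t3 first and straighten the tool yaw on the way.

Request:
carry_out([
  {"rot": [0,0,0.287],"xyz": [0.43,-0.46,0],"grip": 0},
  {"rot": [0,0,0.287],"xyz": [0.43,-0.46,0],"grip": 0},
  {"rot": [0,0,0.287],"xyz": [0.43,-0.46,0],"grip": 0},
  {"rot": [0,0,0.287],"xyz": [0.43,-0.46,0],"grip": 0},
  {"rot": [0,0,0.287],"xyz": [0.43,-0.46,0],"grip": 0},
  {"rot": [0,0,0.287],"xyz": [0.43,-0.46,0],"grip": 0},
  {"rot": [0,0,0.287],"xyz": [0.43,-0.46,0],"grip": 0},
  {"rot": [0,0,0.287],"xyz": [0.43,-0.46,0],"grip": 0},
], squeeze=40)

```text
clock: 0.77
tool_pos: [0.3266, -0.2996, 0.2386]
eef_rot: [1.0, -0.0, -0.0, -0.0]
contact_force: [0.7, 0.1, -0.4]
opening: 1.004
finger_force: 0.0
```

Request:
carry_out([
  {"rot": [0,0,0],"xyz": [0.13,-0.258,0.09],"grip": 0},
  {"rot": [0,0,0],"xyz": [0.13,-0.258,0.09],"grip": 0},
  {"rot": [0,0,0],"xyz": [0.13,-0.258,0.09],"grip": 0},
  {"rot": [0,0,0],"xyz": [0.13,-0.258,0.09],"grip": 0},
  {"rot": [0,0,0],"xyz": [0.13,-0.258,0.09],"grip": 0},
  {"rot": [0,0,0],"xyz": [0.13,-0.258,0.09],"grip": 0},
  {"rot": [0,0,0],"xyz": [0.13,-0.258,0.09],"grip": 0},
  {"rot": [0,0,0],"xyz": [0.13,-0.258,0.09],"grip": 0},
])

```text
clock: 1.43
tool_pos: [0.4589, -0.0363, 0.1471]
eef_rot: [1.0, 0.005, 0.001, -0.002]
contact_force: [0.4, 0.1, -0.1]
opening: 1.0
finger_force: 0.0
```

```bash
python3 -c "
from h import *
s=r.get_state(); print(s['q'].round(3),s['tool_pos'],s['contact_force'],s['joint_torque'].round(2)); print(togo([.460,-.036,.037]))"
```

```text
[-1.700e-02  6.460e-01 -2.000e-03  2.144e+00 -7.000e-03  3.510e-01
 -1.573e+00] [ 0.45890903 -0.03632893  0.14708334] [ 0.44805017  0.08021681 -0.1167586 ] [  0.91 -42.3    1.61  -6.27  -0.    -0.05  -0.26]
[1.000e-03 1.000e-04 1.101e-01]
```

Request:
carry_out([
  {"rot": [0,0,0],"xyz": [0.001,0,0.04],"grip": 0},
  {"rot": [0,0,0],"xyz": [0.001,0,0.08],"grip": 0},
  {"rot": [0,0,0],"xyz": [0.001,0,0.1],"grip": 0},
  {"rot": [0,0,0],"xyz": [0.001,0,0.11],"grip": 0},
  {"rot": [0,0,0],"xyz": [0.001,0,0.11],"grip": 0},
  {"rot": [0,0,0],"xyz": [0.001,0,0.11],"grip": 255},
  {"rot": [0,0,0],"xyz": [0.001,0,0.11],"grip": 255},
  {"rot": [0,0,0],"xyz": [0.001,0,0.11],"grip": 255},
], squeeze=40)

```text
clock: 2.1
tool_pos: [0.4583, -0.043, 0.0402]
eef_rot: [1.0, 0.0, 0.001, -0.0]
contact_force: [-0.6, 5.0, 2.7]
opening: 0.8
finger_force: 2.0
```

Request:
carry_out([
  {"rot": [0,0,0],"xyz": [0,0,0],"grip": 255},
  {"rot": [0,0,0],"xyz": [0,0,0],"grip": 255},
  {"rot": [0,0,0],"xyz": [0,0,0],"grip": 255},
])

```text
clock: 2.35
tool_pos: [0.4583, -0.0422, 0.0399]
eef_rot: [1.0, 0.001, 0.001, -0.001]
contact_force: [-0.5, 5.5, 8.6]
opening: 0.666
finger_force: 40.0
```

Request:
carry_out([
  {"rot": [0,0,0],"xyz": [0,0,-0.01],"grip": 255},
  {"rot": [0,0,0],"xyz": [0,0,-0.03],"grip": 255},
  {"rot": [0,0,0],"xyz": [0,0,-0.05],"grip": 255},
  {"rot": [0,0,0],"xyz": [0,0,-0.05],"grip": 255},
  {"rot": [0,0,0],"xyz": [0,0,-0.05],"grip": 255},
  {"rot": [0,0,0],"xyz": [0,0,-0.05],"grip": 255},
  {"rot": [0,0,0],"xyz": [0,0,-0.05],"grip": 255},
  {"rot": [0,0,0],"xyz": [0,0,-0.05],"grip": 255},
])

```text
clock: 3.02
tool_pos: [0.4566, -0.0437, 0.0878]
eef_rot: [1.0, -0.0, -0.001, 0.0]
contact_force: [-0.1, 0.1, -5.9]
opening: 0.664
finger_force: 40.0
```

```bash
python3 -c "
from h import *
F=[]
for i in range(4):
    im=r.snapshot('scene'); s=r.get_state(); F.append(np.r_[s['contact_force'],s['joint_torque'][[1,3]]])
print(np.array(F).round(2),s['tool_pos'],s['opening']);cv2.imwrite('pics/lift1.png',cv2.resize(im[150:300,200:400],None,fx=3,fy=3)[:,:,::-1])"
```

```text
[[  0.45  -0.83  -5.15 -47.23  -4.22]
 [ -0.26  -0.64  -4.67 -47.13  -4.21]
 [ -0.72   0.46  -4.96 -47.07  -4.22]
 [ -0.36   0.45  -4.86 -47.03  -4.23]] [ 0.45702151 -0.04354059  0.08822339] 0.6690286765185298
```

View pics/lift1.png

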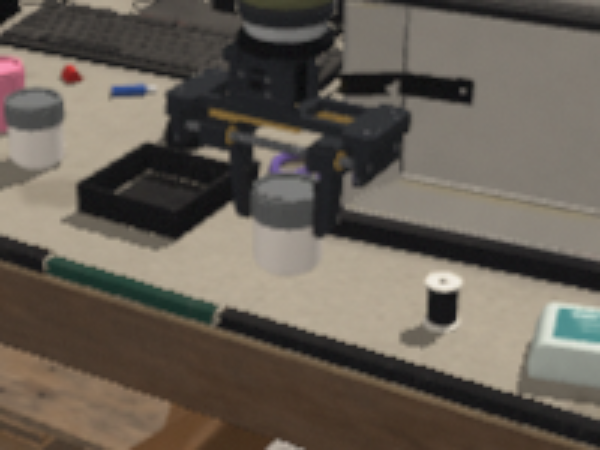

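Tub t3 is held upright and reads about 4.9 N, or roughly 0.50 kg. I'll set it back down.

Request:
carry_out([
  {"rot": [0,0,0],"xyz": [0,0,0.02],"grip": 255},
  {"rot": [0,0,0],"xyz": [0,0,0.04],"grip": 255},
  {"rot": [0,0,0],"xyz": [0,0,0.048],"grip": 255},
  {"rot": [0,0,0],"xyz": [0,0,0.049],"grip": 255},
  {"rot": [0,0,0],"xyz": [0,0,0.049],"grip": 255},
  {"rot": [0,0,0],"xyz": [0,0,0.049],"grip": 255},
  {"rot": [0,0,0],"xyz": [0,0,0.049],"grip": 0},
  {"rot": [0,0,0],"xyz": [0,0,0.049],"grip": 0},
])

```text
clock: 3.88
tool_pos: [0.4579, -0.0437, 0.0403]
eef_rot: [1.0, -0.0, 0.001, 0.0]
contact_force: [0.2, -0.3, -0.2]
opening: 0.793
finger_force: 0.0
```

Request:
carry_out([
  {"rot": [0,0,0],"xyz": [0,0,0],"grip": 0},
  {"rot": [0,0,0],"xyz": [0,0,0],"grip": 0},
  {"rot": [0,0,0],"xyz": [0,0,-0.04],"grip": 0},
  {"rot": [0,0,0],"xyz": [0,0,-0.08],"grip": 0},
  {"rot": [0,0,0],"xyz": [0,0,-0.12],"grip": 0},
  {"rot": [0,-0.0,0],"xyz": [0,0,-0.15],"grip": 0},
])

```text
clock: 4.38
tool_pos: [0.4575, -0.0437, 0.1924]
eef_rot: [1.0, -0.0, 0.001, 0.0]
contact_force: [0.3, -0.7, -0.2]
opening: 0.996
finger_force: 0.0
```

```bash
python3 -c "
from h import *
s=r.get_state(); print(s['q'].round(3),s['tool_pos'],s['contact_force'],s['opening']); print(togo([.594,.335,.16]))"
```

```text
[-0.008  0.558  0.004  2.107 -0.004  0.475 -1.572] [ 0.45750206 -0.04368654  0.19242479] [ 0.28176549 -0.69803425 -0.20601817] 0.9962598835251292
[ 0.1363 -0.3788  0.0326]
```

Request:
carry_out([
  {"rot": [0,0,0],"xyz": [0.136,-0.379,0],"grip": 0},
  {"rot": [0,0,0],"xyz": [0.136,-0.379,0],"grip": 0},
  {"rot": [0,0,0],"xyz": [0.136,-0.379,0],"grip": 0},
  {"rot": [0,0,0],"xyz": [0.136,-0.379,0],"grip": 0},
  {"rot": [0,0,0],"xyz": [0.136,-0.379,0],"grip": 0},
  {"rot": [0,0,0],"xyz": [0.136,-0.379,0],"grip": 0},
  {"rot": [0,0,0],"xyz": [0.136,-0.379,0],"grip": 0},
  {"rot": [0,0,0],"xyz": [0.136,-0.379,0],"grip": 0},
])

```text
clock: 5.05
tool_pos: [0.5699, 0.2722, 0.19]
eef_rot: [1.0, 0.0, 0.0, 0.0]
contact_force: [1.2, -0.1, 0.1]
opening: 1.0
finger_force: 0.0
```

```bash
python3 -c "
from h import *
r.snapshot('top');s=r.get_state(); print(s['q'].round(3),s['tool_pos'],s['contact_force'],s['opening']); print(togo([.594,.335,.16]))"
```

```text
[-0.571  0.759  0.076  1.589 -0.084  0.788 -2.018] [0.57147355 0.28423712 0.18998273] [2.57446472 7.27516381 1.25200538] 1.001188525451153
[ 0.0229 -0.0502  0.0306]
```

Request:
carry_out([
  {"rot": [0,0,0],"xyz": [0.0228,-0.05,0],"grip": 0},
  {"rot": [0,0,0],"xyz": [0.0228,-0.05,0.03],"grip": 0},
  {"rot": [0,0,0],"xyz": [0.0228,-0.05,0.06],"grip": 0},
  {"rot": [0,0,0],"xyz": [0.0228,-0.05,0.06],"grip": 0},
  {"rot": [0,0,0],"xyz": [0.0228,-0.05,0.06],"grip": 0},
])

```text
clock: 5.52
tool_pos: [0.5913, 0.3187, 0.1284]
eef_rot: [1.0, -0.0, -0.002, 0.001]
contact_force: [-0.3, -0.5, 0.3]
opening: 1.0
finger_force: 0.0
```

```bash
python3 -c "
from h import *
s=r.get_state(); print(s['q'].round(3),s['tool_pos'],s['contact_force'],s['opening']); print(togo([.594,.335,.04]))"
```

```text
[-0.606  0.885  0.083  1.505 -0.092  0.76  -2.057] [0.59134346 0.31872508 0.12839569] [-0.26826461 -0.54624748  0.33738835] 1.0000399383846563
[ 0.003  -0.0165  0.0883]
```

Request:
carry_out([
  {"rot": [0,0,0],"xyz": [0.003,-0.0165,0.02],"grip": 0},
  {"rot": [0,0,0],"xyz": [0.003,-0.0165,0.05],"grip": 0},
  {"rot": [0,0,0],"xyz": [0.003,-0.0165,0.08],"grip": 0},
  {"rot": [0,0,0],"xyz": [0.003,-0.0165,0.088],"grip": 0},
  {"rot": [0,0,0],"xyz": [0.003,-0.0165,0.088],"grip": 0},
  {"rot": [0,0,0],"xyz": [0.003,-0.0165,0.088],"grip": 255},
  {"rot": [0,0,0],"xyz": [0.003,-0.0165,0.088],"grip": 255},
  {"rot": [0,0,0],"xyz": [0.003,-0.0165,0.088],"grip": 255},
])

```text
clock: 6.18
tool_pos: [0.5974, 0.3371, 0.0443]
eef_rot: [1.0, -0.0, 0.002, -0.001]
contact_force: [0.9, -0.8, -0.5]
opening: 0.794
finger_force: 0.0
```

Request:
carry_out([
  {"rot": [0,0,0],"xyz": [0,0,0],"grip": 255},
  {"rot": [0,0,0],"xyz": [0,0,0],"grip": 255},
  {"rot": [0,0,0],"xyz": [0,0,0],"grip": 255},
])

```text
clock: 6.43
tool_pos: [0.5967, 0.3365, 0.0432]
eef_rot: [1.0, -0.0, 0.001, -0.0]
contact_force: [-1.5, -1.8, 5.9]
opening: 0.669
finger_force: 40.0
```

Request:
carry_out([
  {"rot": [0,0,0],"xyz": [0,0,-0.01],"grip": 255},
  {"rot": [0,0,0],"xyz": [0,0,-0.03],"grip": 255},
  {"rot": [0,0,0],"xyz": [0,0,-0.05],"grip": 255},
  {"rot": [0,0,0],"xyz": [0,0,-0.05],"grip": 255},
  {"rot": [0,0,0],"xyz": [0,0,-0.05],"grip": 255},
  {"rot": [0,0,0],"xyz": [0,0,-0.05],"grip": 255},
  {"rot": [0,0,0],"xyz": [0,0,-0.05],"grip": 255},
  {"rot": [0,0,0],"xyz": [0,0,-0.05],"grip": 255},
])

```text
clock: 7.1
tool_pos: [0.5946, 0.3361, 0.0899]
eef_rot: [1.0, -0.0, -0.001, 0.001]
contact_force: [0.1, -0.2, -7.4]
opening: 0.67
finger_force: 40.0
```

```bash
cat > w.py <<'E'
from h import *
F=[]
for i in range(6):
    r.snapshot('scene'); s=r.get_state(); F.append(s['contact_force'])
print(np.array(F).round(2),s['tool_pos'],s['opening'],s['q'].round(2))
E
python3 w.py
```

```text
[[-0.52 -0.18 -7.68]
 [-0.69 -0.88 -7.49]
 [ 0.07 -0.01 -9.03]
 [ 0.23 -0.31 -6.75]
 [-0.27 -0.49 -7.66]
 [ 0.24  0.51 -8.08]] [0.59569259 0.33663746 0.09144691] 0.6746397279985451 [-0.62  0.95  0.08  1.48 -0.1   0.72 -2.07]
```

t1 is about 0.79 kg, so it is probably the heaviest. I'll place it in the tray, then heft t2 to confirm before anything is stacked on it.

Request:
carry_out([
  {"rot": [0,0,0],"xyz": [-0.004,0.01,-0.03],"grip": 255},
  {"rot": [0,0,0],"xyz": [-0.008,0.05,-0.04],"grip": 255},
  {"rot": [0,0,0],"xyz": [-0.012,0.085,-0.04],"grip": 255},
  {"rot": [0,0,0],"xyz": [-0.016,0.12,-0.04],"grip": 255},
  {"rot": [0,0,0],"xyz": [-0.02,0.15,-0.04],"grip": 255},
  {"rot": [0,0,0],"xyz": [-0.0205,0.169,-0.04],"grip": 255},
  {"rot": [0,0,0],"xyz": [-0.0205,0.169,-0.04],"grip": 255},
  {"rot": [0,0,0],"xyz": [-0.0205,0.169,-0.04],"grip": 255},
])

```text
clock: 8.07
tool_pos: [0.5759, 0.1654, 0.1322]
eef_rot: [1.0, -0.002, 0.0, 0.0]
contact_force: [0.6, 1.4, -7.4]
opening: 0.663
finger_force: 40.0
```

```bash
python3 w.py
python3 - <<'E'
from h import *
im=r.snapshot("top"); cv2.imwrite("pics/top1.png",cv2.resize(im[130:280,150:350],None,fx=3,fy=3)[:,:,::-1]); im=r.snapshot("scene"); cv2.imwrite("pics/sc1.png",cv2.resize(im[120:270,170:370],None,fx=4,fy=4,interpolation=cv2.INTER_CUBIC)[:,:,::-1])
print(r.get_state()['tool_pos'],togo([.575,.1675,.0475]))
E
```

```text
[[ 0.91  0.91 -9.18]
 [ 0.22  0.69 -7.43]
 [ 0.49 -0.41 -7.71]
 [-0.37  0.48 -8.33]
 [-0.22 -0.14 -8.34]
 [-0.21 -0.33 -8.62]] [0.57516412 0.16921983 0.13166859] 0.6681481484871843 [-0.39  0.8   0.05  1.75 -0.06  0.6  -1.88]
[0.57516395 0.16855295 0.13162865] [-0.0002  0.0011  0.0841]
```

View pics/sc1.png

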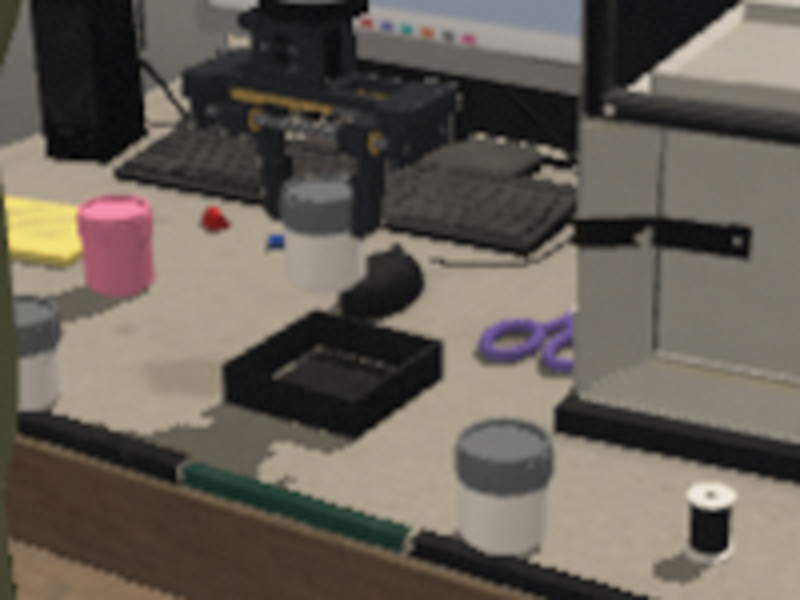

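The tub hangs upright above the tray (tub foot at crop (322,285), tray centre at about (333,370)), and t3 is standing. I'll lower it now.

Request:
carry_out([
  {"rot": [0,0,0],"xyz": [0,0.001,0.03],"grip": 255},
  {"rot": [0,0,0],"xyz": [0,0.001,0.055],"grip": 255},
  {"rot": [0,0,0],"xyz": [0,0.001,0.07],"grip": 255},
  {"rot": [0,0,0],"xyz": [0,0.001,0.078],"grip": 255},
  {"rot": [0,0,0],"xyz": [0,0.001,0.081],"grip": 255},
  {"rot": [0,0,0],"xyz": [0,0.001,0.083],"grip": 255},
  {"rot": [0,0,0],"xyz": [0,0.001,0.083],"grip": 255},
  {"rot": [0,0,0],"xyz": [0,0.001,0.083],"grip": 255},
])

```text
clock: 9.13
tool_pos: [0.5762, 0.1669, 0.0497]
eef_rot: [1.0, -0.0, 0.001, -0.0]
contact_force: [0.1, 0.0, -8.4]
opening: 0.672
finger_force: 40.0
```

Request:
carry_out([
  {"rot": [0,0,0],"xyz": [0,0,0.002],"grip": 255},
  {"rot": [0,0,0],"xyz": [0,0,0.003],"grip": 255},
  {"rot": [0,0,0],"xyz": [0,0,0.004],"grip": 255},
  {"rot": [0,0,0],"xyz": [0,0,0.004],"grip": 255},
])

```text
clock: 9.47
tool_pos: [0.5759, 0.1668, 0.0462]
eef_rot: [1.0, -0.0, 0.001, -0.0]
contact_force: [-2.8, -0.9, 3.0]
opening: 0.669
finger_force: 40.0
```

Request:
carry_out([
  {"rot": [0,0,0],"xyz": [0,0,0],"grip": 0},
  {"rot": [0,0,0],"xyz": [0,0,0],"grip": 0},
  {"rot": [0,0,0],"xyz": [0,0,0],"grip": 0},
  {"rot": [0,0,0],"xyz": [0,0,0],"grip": 0},
  {"rot": [0,0,0],"xyz": [0,0,-0.04],"grip": 0},
  {"rot": [0,0,0],"xyz": [0,0,-0.08],"grip": 0},
  {"rot": [0,0,0],"xyz": [-0.02,-0.03,-0.1],"grip": 0},
  {"rot": [0,0,0],"xyz": [-0.04,-0.06,-0.1],"grip": 0},
])

```text
clock: 10.13
tool_pos: [0.5399, 0.2258, 0.1496]
eef_rot: [1.0, -0.003, 0.005, -0.001]
contact_force: [0.1, 1.3, -0.2]
opening: 0.998
finger_force: 0.0
```

Request:
carry_out([
  {"rot": [0,0,0],"xyz": [-0.082,-0.127,0],"grip": 0},
  {"rot": [0,0,0],"xyz": [-0.082,-0.127,0],"grip": 0},
  {"rot": [0,0,0],"xyz": [-0.082,-0.127,0],"grip": 0},
  {"rot": [0,0,0],"xyz": [-0.082,-0.127,0],"grip": 0},
  {"rot": [0,0,0],"xyz": [-0.082,-0.127,0],"grip": 0},
  {"rot": [0,0,0],"xyz": [-0.082,-0.127,0],"grip": 0},
  {"rot": [0,0,0],"xyz": [-0.082,-0.127,0],"grip": 0},
])

```text
clock: 10.72
tool_pos: [0.454, 0.3527, 0.1447]
eef_rot: [1.0, -0.001, 0.0, 0.001]
contact_force: [-0.2, -0.2, 0.3]
opening: 0.996
finger_force: 0.0
```

```bash
cat > look.py <<'E'
from h import *
import sys
im=r.snapshot("top")
lab=cv2.cvtColor(im[:,:,::-1].copy(),cv2.COLOR_BGR2LAB).astype(int)
m=((lab[...,2]<137)&(lab[...,0]>95)&(lab[...,0]<195)).astype(np.uint8)
for a in sys.argv[1:]:
    x,y,z=map(float,a.split(",")); u,v=proj("top",[x,y,z]).round().astype(int)
    mm=np.zeros_like(m); mm[v-14:v+15,u-14:u+15]=m[v-14:v+15,u-14:u+15]
    mm=cv2.morphologyEx(mm,cv2.MORPH_OPEN,np.ones((3,3),np.uint8))
    c=max(cv2.findContours(mm,0,1)[0],key=cv2.contourArea); e=cv2.fitEllipse(c)
    print(e,ray("top",*e[0],z).round(4))
E
python3 -c "
from h import *
s=r.get_state(); print(s['q'].round(3),s['tool_pos'],s['contact_force'],s['opening']); print(togo([.4535,.3545,.04]))"
python3 look.py .5759,.1668,.072 .458,-.0437,.069
```

```text
[-0.801  0.754  0.103  1.815 -0.126  0.579 -2.192] [0.45403786 0.35265403 0.14472138] [-0.20721824 -0.20075798  0.3046782 ] 0.9964138629280808
[-0.0006 -0.002   0.1047]
((245.77523803710938, 193.65176391601562), (17.497896194458008, 18.78191566467285), 160.4800262451172) [0.5741 0.166  0.072 ]
((311.5311279296875, 228.11700439453125), (17.56003761291504, 18.186553955078125), 29.198471069335938) [ 0.4593 -0.0425  0.069 ]
```

Request:
carry_out([
  {"rot": [0,0,0],"xyz": [0,-0.002,0.04],"grip": 0},
  {"rot": [0,0,0],"xyz": [0,-0.002,0.075],"grip": 0},
  {"rot": [0,0,0],"xyz": [0,-0.002,0.095],"grip": 0},
  {"rot": [0,0,0],"xyz": [0,-0.002,0.103],"grip": 0},
  {"rot": [0,0,0],"xyz": [0,-0.002,0.103],"grip": 0},
  {"rot": [0,0,0],"xyz": [0,-0.002,0.103],"grip": 255},
  {"rot": [0,0,0],"xyz": [0,-0.002,0.103],"grip": 255},
  {"rot": [0,0,0],"xyz": [0,-0.002,0.103],"grip": 255},
])

```text
clock: 11.43
tool_pos: [0.4545, 0.3561, 0.0433]
eef_rot: [1.0, -0.0, 0.001, -0.001]
contact_force: [-0.0, -0.8, -0.1]
opening: 0.798
finger_force: 0.0
```

Request:
carry_out([
  {"rot": [0,0,0],"xyz": [0,0,0],"grip": 255},
  {"rot": [0,0,0],"xyz": [0,0,0],"grip": 255},
  {"rot": [0,0,0],"xyz": [0,0,0],"grip": 255},
])

```text
clock: 11.68
tool_pos: [0.4539, 0.356, 0.0428]
eef_rot: [1.0, -0.0, 0.001, -0.0]
contact_force: [-0.7, -0.7, 7.5]
opening: 0.671
finger_force: 40.0
```

Request:
carry_out([
  {"rot": [0,0,0],"xyz": [0,0,-0.01],"grip": 255},
  {"rot": [0,0,0],"xyz": [0,0,-0.03],"grip": 255},
  {"rot": [0,0,0],"xyz": [0,0,-0.05],"grip": 255},
  {"rot": [0,0,0],"xyz": [0,0,-0.05],"grip": 255},
  {"rot": [0,0,0],"xyz": [0,0,-0.05],"grip": 255},
  {"rot": [0,0,0],"xyz": [0,0,-0.05],"grip": 255},
  {"rot": [0,0,0],"xyz": [0,0,-0.05],"grip": 255},
  {"rot": [0,0,0],"xyz": [0,0,-0.05],"grip": 255},
])

```text
clock: 12.35
tool_pos: [0.4526, 0.3552, 0.0906]
eef_rot: [1.0, -0.0, -0.001, 0.001]
contact_force: [-0.5, -0.1, -3.0]
opening: 0.672
finger_force: 40.0
```

```bash
python3 w.py
```

```text
[[-0.65 -0.02 -1.9 ]
 [-0.31 -0.71 -2.7 ]
 [-0.13  0.86 -3.11]
 [-0.35  0.59 -1.52]
 [ 0.21  0.32 -2.87]
 [-0.22 -0.73 -2.42]] [0.45319216 0.35562574 0.09141086] 0.6752626356882585 [-0.79  0.84  0.08  1.84 -0.14  0.47 -2.19]
```

t2 is about 0.25 kg, so the order is settled: t1 heaviest, t3 middle, t2 lightest. I'll set t2 back down and fetch t3.

Request:
carry_out([
  {"rot": [0,0,0],"xyz": [0,0,0.02],"grip": 255},
  {"rot": [0,0,0],"xyz": [0,0,0.04],"grip": 255},
  {"rot": [0,0,0],"xyz": [0,0,0.047],"grip": 255},
  {"rot": [0,0,0],"xyz": [0,0,0.049],"grip": 255},
  {"rot": [0,0,0],"xyz": [0,0,0.05],"grip": 255},
  {"rot": [0,0,0],"xyz": [0,0,0.05],"grip": 255},
  {"rot": [0,0,0],"xyz": [0,0,0.05],"grip": 0},
  {"rot": [0,0,0],"xyz": [0,0,0.05],"grip": 0},
])

```text
clock: 13.32
tool_pos: [0.4539, 0.3561, 0.0423]
eef_rot: [1.0, -0.0, 0.001, -0.0]
contact_force: [-0.5, 0.1, 0.5]
opening: 0.791
finger_force: 0.0
```

Request:
carry_out([
  {"rot": [0,0,0],"xyz": [0,0,0],"grip": 0},
  {"rot": [0,0,0],"xyz": [0,0,0],"grip": 0},
  {"rot": [0,0,0],"xyz": [0,0,-0.04],"grip": 0},
  {"rot": [0,0,0],"xyz": [0,0,-0.08],"grip": 0},
  {"rot": [0,0,0],"xyz": [0,0,-0.12],"grip": 0},
  {"rot": [0,0,0],"xyz": [0,0.03,-0.14],"grip": 0},
  {"rot": [0,0,0],"xyz": [0,0.07,-0.14],"grip": 0},
  {"rot": [0,0,0],"xyz": [0,0.1,-0.14],"grip": 0},
])

```text
clock: 13.98
tool_pos: [0.4542, 0.254, 0.1835]
eef_rot: [1.0, -0.0, 0.002, -0.0]
contact_force: [-0.5, -1.3, 0.1]
opening: 1.001
finger_force: 0.0
```

Request:
carry_out([
  {"rot": [0,0,0],"xyz": [0.005,0.3,0],"grip": 0},
  {"rot": [0,0,0],"xyz": [0.005,0.3,0],"grip": 0},
  {"rot": [0,0,0],"xyz": [0.005,0.3,0],"grip": 0},
  {"rot": [0,0,0],"xyz": [0.005,0.3,0],"grip": 0},
  {"rot": [0,0,0],"xyz": [0.005,0.3,0],"grip": 0},
  {"rot": [0,0,0],"xyz": [0.005,0.3,0],"grip": 0},
  {"rot": [0,0,0],"xyz": [0.005,0.3,0],"grip": 0},
  {"rot": [0,0,0],"xyz": [0.005,0.3,0],"grip": 0},
])

```text
clock: 14.65
tool_pos: [0.4576, -0.0528, 0.182]
eef_rot: [1.0, -0.006, 0.0, 0.002]
contact_force: [-0.3, 0.4, -0.6]
opening: 1.004
finger_force: 0.0
```

Request:
carry_out([
  {"rot": [0,0,0],"xyz": [0,0,0.05],"grip": 0},
  {"rot": [0,0,0],"xyz": [0,0,0.05],"grip": 0},
  {"rot": [0,0,0],"xyz": [0,0,0.05],"grip": 0},
  {"rot": [0,0,0],"xyz": [0,0,0.05],"grip": 0},
])

```text
clock: 14.98
tool_pos: [0.4579, -0.0435, 0.1318]
eef_rot: [1.0, 0.001, -0.001, -0.0]
contact_force: [-0.0, -0.2, -0.2]
opening: 0.998
finger_force: 0.0
```

```bash
python3 -c "
from h import *
s=r.get_state(); print(s['q'].round(3),s['tool_pos'],s['contact_force'],s['opening']); print(togo([.458,-.0437,.043]))"
```

```text
[-0.004  0.677 -0.003  2.154  0.004  0.312 -1.579] [ 0.45786185 -0.04345794  0.13176338] [-0.02919099 -0.24388339 -0.17380448] 0.9976464432542275
[0.0003 0.0003 0.0888]
```

Request:
carry_out([
  {"rot": [0,0,0],"xyz": [0,0,0.04],"grip": 0},
  {"rot": [0,0,0],"xyz": [0,0,0.07],"grip": 0},
  {"rot": [0,0,0],"xyz": [0,0,0.088],"grip": 0},
  {"rot": [0,0,0],"xyz": [0,0,0.089],"grip": 0},
  {"rot": [0,0,0],"xyz": [0,0,0.089],"grip": 0},
  {"rot": [0,0,0],"xyz": [0,0,0.089],"grip": 255},
  {"rot": [0,0,0],"xyz": [0,0,0.089],"grip": 255},
  {"rot": [0,0,0],"xyz": [0,0,0.089],"grip": 255},
])

```text
clock: 15.65
tool_pos: [0.4592, -0.0443, 0.0442]
eef_rot: [1.0, -0.0, 0.001, 0.0]
contact_force: [0.7, 1.0, -0.2]
opening: 0.793
finger_force: 0.0
```

Request:
carry_out([
  {"rot": [0,0,0],"xyz": [0,0,0],"grip": 255},
  {"rot": [0,0,0],"xyz": [0,0,0],"grip": 255},
  {"rot": [0,0,0],"xyz": [0,0,0],"grip": 255},
  {"rot": [0,0,0],"xyz": [0,0,0],"grip": 255},
])

```text
clock: 15.98
tool_pos: [0.4588, -0.0441, 0.0436]
eef_rot: [1.0, 0.0, 0.001, -0.0]
contact_force: [-0.6, 1.1, 8.1]
opening: 0.671
finger_force: 40.0
```

Request:
carry_out([
  {"rot": [0,0,0],"xyz": [0,0,-0.01],"grip": 255},
  {"rot": [0,0,0],"xyz": [0,0,-0.04],"grip": 255},
  {"rot": [0,0,0],"xyz": [0,0,-0.08],"grip": 255},
  {"rot": [0,0,0],"xyz": [0,0,-0.12],"grip": 255},
  {"rot": [0,0,0],"xyz": [0.01,-0.01,-0.14],"grip": 255},
  {"rot": [0,0,0],"xyz": [0.03,-0.04,-0.14],"grip": 255},
  {"rot": [0,0,0],"xyz": [0.045,-0.07,-0.14],"grip": 255},
  {"rot": [0,0,0],"xyz": [0.06,-0.1,-0.14],"grip": 255},
])

```text
clock: 16.65
tool_pos: [0.5182, 0.0563, 0.1837]
eef_rot: [1.0, -0.001, 0.0, 0.0]
contact_force: [1.6, -1.8, -4.9]
opening: 0.67
finger_force: 40.0
```

Request:
carry_out([
  {"rot": [0,0,0],"xyz": [0.018,-0.03,0],"grip": 255},
  {"rot": [0,0,0],"xyz": [0.036,-0.06,0],"grip": 255},
  {"rot": [0,0,0],"xyz": [0.05,-0.09,0],"grip": 255},
  {"rot": [0,0,0],"xyz": [0.058,-0.105,0],"grip": 255},
  {"rot": [0,0,0],"xyz": [0.058,-0.11,0],"grip": 255},
  {"rot": [0,0,0],"xyz": [0.058,-0.11,0],"grip": 255},
  {"rot": [0,0,0],"xyz": [0.058,-0.11,0],"grip": 255},
  {"rot": [0,0,0],"xyz": [0.058,-0.11,0],"grip": 255},
])

```text
clock: 17.32
tool_pos: [0.5752, 0.1631, 0.1825]
eef_rot: [1.0, -0.001, -0.001, 0.001]
contact_force: [1.2, 0.1, -5.1]
opening: 0.677
finger_force: 40.0
```

```bash
python3 w.py; python3 -c "
from h import *
print(togo([.5759,.1668,.1462]))"
```

```text
[[-0.32  0.12 -5.27]
 [ 0.65  0.46 -5.37]
 [ 0.01  1.07 -4.61]
 [-0.15 -0.33 -4.82]
 [-0.76  0.13 -5.34]
 [ 0.2   0.85 -5.24]] [0.57617995 0.16497655 0.18282051] 0.6718819622197648 [-0.39  0.72  0.06  1.71 -0.06  0.71 -1.88]
[-0.0003 -0.0018  0.0366]
```

Request:
carry_out([
  {"rot": [0,0,0],"xyz": [-0.0018,-0.0018,0.02],"grip": 255},
  {"rot": [0,0,0],"xyz": [-0.0018,-0.0018,0.04],"grip": 255},
  {"rot": [0,0,0],"xyz": [-0.0018,-0.0018,0.052],"grip": 255},
  {"rot": [0,0,0],"xyz": [-0.0018,-0.0018,0.058],"grip": 255},
  {"rot": [0,0,0],"xyz": [-0.0018,-0.0018,0.06],"grip": 255},
  {"rot": [0,0,0],"xyz": [-0.0018,-0.0018,0.06],"grip": 255},
  {"rot": [0,0,0],"xyz": [-0.0018,-0.0018,0.06],"grip": 255},
  {"rot": [0,0,0],"xyz": [-0.0018,-0.0018,0.06],"grip": 255},
])

```text
clock: 18.28
tool_pos: [0.5753, 0.1676, 0.1237]
eef_rot: [1.0, -0.0, 0.001, -0.0]
contact_force: [-0.5, -0.3, -5.3]
opening: 0.672
finger_force: 40.0
```

Run:
```python
from h import *
im=r.snapshot('scene'); print(r.get_state()['tool_pos'])
cv2.imwrite('pics/nest.png',cv2.resize(im[140:240,200:320],None,fx=6,fy=6,interpolation=cv2.INTER_CUBIC)[:,:,::-1])
print(proj('scene',[.5743,.166,.0]),proj('scene',[.5743,.166,.15]))
```

```text
[0.57515914 0.16762437 0.12362976]
[252.86523705 217.50968683] [250.88365321 169.26242634]
```

View pics/nest.png

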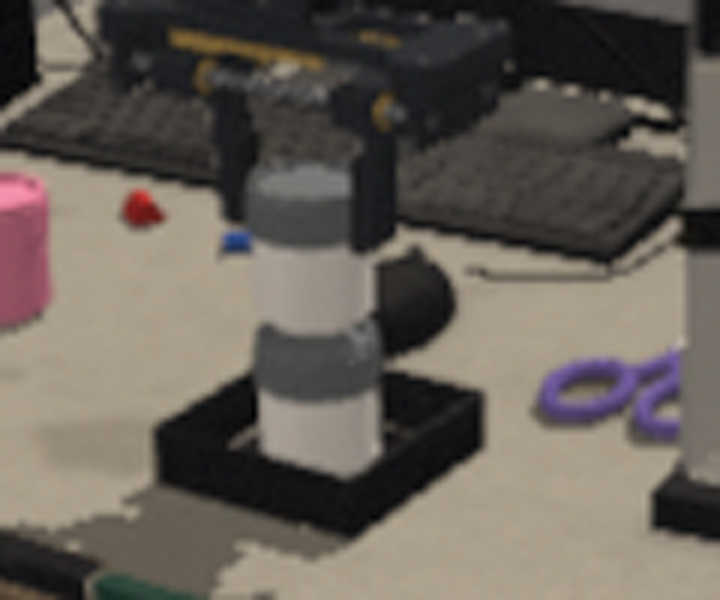

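The upper tub sits directly above the lower one (edges 256–373 against 262–384 in the crop), within about 1 mm after perspective. I'll lower it slowly.

Request:
carry_out([
  {"rot": [0,0,0],"xyz": [0,0.001,0.003],"grip": 255},
  {"rot": [0,0,0],"xyz": [0,0.001,0.005],"grip": 255},
  {"rot": [0,0,0],"xyz": [0,0.001,0.007],"grip": 255},
  {"rot": [0,0,0],"xyz": [0,0.001,0.008],"grip": 255},
  {"rot": [0,0,0],"xyz": [0,0.001,0.009],"grip": 255},
  {"rot": [0,0,0],"xyz": [0,0.001,0.0095],"grip": 255},
  {"rot": [0,0,0],"xyz": [0,0.001,0.0095],"grip": 255},
  {"rot": [0,0,0],"xyz": [0,0.001,0.0095],"grip": 255},
])

```text
clock: 19.0
tool_pos: [0.5745, 0.1665, 0.1137]
eef_rot: [1.0, -0.0, 0.0, -0.0]
contact_force: [-2.4, -0.4, 1.2]
opening: 0.673
finger_force: 40.0
```

It reached the seated height (0.1137 against 0.1136 expected) with contact just made. I'll release it and go for t2.

Request:
carry_out([
  {"rot": [0,0,0],"xyz": [0,0,0],"grip": 0},
  {"rot": [0,0,0],"xyz": [0,0,0],"grip": 0},
  {"rot": [0,0,0],"xyz": [0,0,0],"grip": 0},
  {"rot": [0,0,0],"xyz": [0,0,0],"grip": 0},
  {"rot": [0,0,0],"xyz": [0,0,-0.03],"grip": 0},
  {"rot": [0,0,0],"xyz": [0,0,-0.07],"grip": 0},
  {"rot": [0,0,0],"xyz": [0,0,-0.1],"grip": 0},
  {"rot": [0,0,0],"xyz": [0,0,-0.1],"grip": 0},
])

```text
clock: 19.67
tool_pos: [0.5786, 0.1675, 0.2195]
eef_rot: [1.0, -0.0, 0.006, -0.002]
contact_force: [2.0, -0.2, 0.2]
opening: 1.002
finger_force: 0.0
```

Request:
carry_out([
  {"rot": [0,0,0],"xyz": [-0.121,-0.189,0],"grip": 0},
  {"rot": [0,0,0],"xyz": [-0.121,-0.189,0],"grip": 0},
  {"rot": [0,0,0],"xyz": [-0.121,-0.189,0],"grip": 0},
  {"rot": [0,0,0],"xyz": [-0.121,-0.189,0],"grip": 0},
  {"rot": [0,0,0],"xyz": [-0.121,-0.189,0],"grip": 0},
  {"rot": [0,0,0],"xyz": [-0.121,-0.189,0.04],"grip": 0},
  {"rot": [0,0,0],"xyz": [-0.121,-0.189,0.07],"grip": 0},
  {"rot": [0,0,0],"xyz": [-0.121,-0.189,0.07],"grip": 0},
])

```text
clock: 20.33
tool_pos: [0.4488, 0.355, 0.138]
eef_rot: [1.0, 0.002, -0.004, 0.003]
contact_force: [-0.7, -1.2, -0.6]
opening: 1.0
finger_force: 0.0
```

Request:
carry_out([
  {"rot": [0,0,0],"xyz": [0,0,0],"grip": 0},
  {"rot": [0,0,0],"xyz": [0,0,0],"grip": 0},
])

```text
clock: 20.5
tool_pos: [0.4551, 0.3548, 0.1443]
eef_rot: [1.0, -0.001, 0.001, -0.0]
contact_force: [0.1, -0.3, 0.1]
opening: 1.004
finger_force: 0.0
```

```bash
python3 -c "
from h import *
print(r.get_state()['tool_pos'],togo([.4536,.3558,.043]))"; python3 look.py .575,.167,.139
```

```text
[0.45507899 0.3547676  0.14430974] [-0.0017 -0.001   0.1013]
((244.32200622558594, 190.18539428710938), (18.760665893554688, 19.41938591003418), 56.08222198486328) [0.5757 0.1662 0.139 ]
```

Request:
carry_out([
  {"rot": [0,0,0],"xyz": [-0.0017,-0.001,0.04],"grip": 0},
  {"rot": [0,0,0],"xyz": [-0.0017,-0.001,0.075],"grip": 0},
  {"rot": [0,0,0],"xyz": [-0.0017,-0.001,0.095],"grip": 0},
  {"rot": [0,0,0],"xyz": [-0.0017,-0.001,0.101],"grip": 0},
  {"rot": [0,0,0],"xyz": [-0.0017,-0.001,0.101],"grip": 0},
  {"rot": [0,0,0],"xyz": [-0.0017,-0.001,0.101],"grip": 255},
  {"rot": [0,0,0],"xyz": [-0.0017,-0.001,0.101],"grip": 255},
  {"rot": [0,0,0],"xyz": [-0.0017,-0.001,0.101],"grip": 255},
])

```text
clock: 21.22
tool_pos: [0.453, 0.3572, 0.0441]
eef_rot: [1.0, -0.0, 0.001, -0.001]
contact_force: [0.3, 0.1, 0.4]
opening: 0.795
finger_force: 0.0
```

Request:
carry_out([
  {"rot": [0,0,0],"xyz": [0,0,0],"grip": 255},
  {"rot": [0,0,0],"xyz": [0,0,0],"grip": 255},
  {"rot": [0,0,0],"xyz": [0,0,0],"grip": 255},
  {"rot": [0,0,0],"xyz": [0,0,0],"grip": 255},
])

```text
clock: 21.55
tool_pos: [0.4524, 0.3563, 0.0433]
eef_rot: [1.0, -0.0, 0.001, -0.0]
contact_force: [-0.7, -1.5, 8.1]
opening: 0.67
finger_force: 40.0
```

Request:
carry_out([
  {"rot": [0,0,0],"xyz": [0,0,-0.01],"grip": 255},
  {"rot": [0,0,0],"xyz": [0,0,-0.04],"grip": 255},
  {"rot": [0,0,0],"xyz": [0,0,-0.08],"grip": 255},
  {"rot": [0,0,0],"xyz": [0,0,-0.12],"grip": 255},
  {"rot": [0,0,0],"xyz": [0,0,-0.16],"grip": 255},
  {"rot": [0,0,0],"xyz": [0,0,-0.19],"grip": 255},
  {"rot": [0,0,0],"xyz": [0.02,0.03,-0.2],"grip": 255},
  {"rot": [0,0,0],"xyz": [0.035,0.055,-0.2],"grip": 255},
])

```text
clock: 22.22
tool_pos: [0.4882, 0.3033, 0.2464]
eef_rot: [1.0, 0.002, 0.003, -0.002]
contact_force: [1.2, -1.4, -2.0]
opening: 0.674
finger_force: 40.0
```

Request:
carry_out([
  {"rot": [0,0,0],"xyz": [0.018,0.03,0],"grip": 255},
  {"rot": [0,0,0],"xyz": [0.036,0.06,0],"grip": 255},
  {"rot": [0,0,0],"xyz": [0.054,0.09,0],"grip": 255},
  {"rot": [0,0,0],"xyz": [0.07,0.112,0],"grip": 255},
  {"rot": [0,0,0],"xyz": [0.08,0.127,0],"grip": 255},
  {"rot": [0,0,0],"xyz": [0.086,0.133,0],"grip": 255},
  {"rot": [0,0,0],"xyz": [0.086,0.133,0],"grip": 255},
  {"rot": [0,0,0],"xyz": [0.086,0.133,0],"grip": 255},
])

```text
clock: 22.88
tool_pos: [0.572, 0.1697, 0.2422]
eef_rot: [1.0, 0.0, -0.001, -0.001]
contact_force: [0.4, -0.5, -3.0]
opening: 0.672
finger_force: 40.0
```

```bash
python3 w.py; python3 -c "
from h import *
print(togo([.575,.1666,.19]))"
```

```text
[[-0.19  0.88 -1.91]
 [-0.66  0.08 -2.79]
 [-0.35  0.59 -2.56]
 [ 0.44  0.14 -2.47]
 [ 0.99 -0.16 -1.95]
 [-1.18 -0.54 -3.14]] [0.57207207 0.16981027 0.24220133] 0.6724063589361116 [-0.41  0.65  0.08  1.66 -0.06  0.84 -1.87]
[0.0029 0.0032 0.0522]
```

Request:
carry_out([
  {"rot": [0,0,0],"xyz": [0.0027,0.0032,0.015],"grip": 255},
  {"rot": [0,0,0],"xyz": [0.0027,0.0032,0.03],"grip": 255},
  {"rot": [0,0,0],"xyz": [0.0027,0.0032,0.043],"grip": 255},
  {"rot": [0,0,0],"xyz": [0.0027,0.0032,0.049],"grip": 255},
  {"rot": [0,0,0],"xyz": [0.0027,0.0032,0.052],"grip": 255},
  {"rot": [0,0,0],"xyz": [0.0027,0.0032,0.052],"grip": 255},
  {"rot": [0,0,0],"xyz": [0.0027,0.0032,0.052],"grip": 255},
  {"rot": [0,0,0],"xyz": [0.0027,0.0032,0.052],"grip": 255},
])

```text
clock: 23.85
tool_pos: [0.576, 0.1656, 0.191]
eef_rot: [1.0, -0.0, 0.001, -0.0]
contact_force: [0.6, 0.5, -2.6]
opening: 0.671
finger_force: 40.0
```

Run:
```python
from h import *
im=r.snapshot('scene'); print(r.get_state()['tool_pos'])
cv2.imwrite('pics/nest2.png',cv2.resize(im[130:230,200:320],None,fx=6,fy=6,interpolation=cv2.INTER_CUBIC)[:,:,::-1])
for z in (.03,.1,.17): print(proj('scene',[.575,.1665,z]))
print(togo([.575,.1666,.1803]))
```

```text
[0.57595917 0.165484   0.19100283]
[252.48002131 208.10161627]
[251.56207139 185.75087302]
[250.601397   162.35985127]
[-0.001  -0.0011  0.0107]
```

View pics/nest2.png

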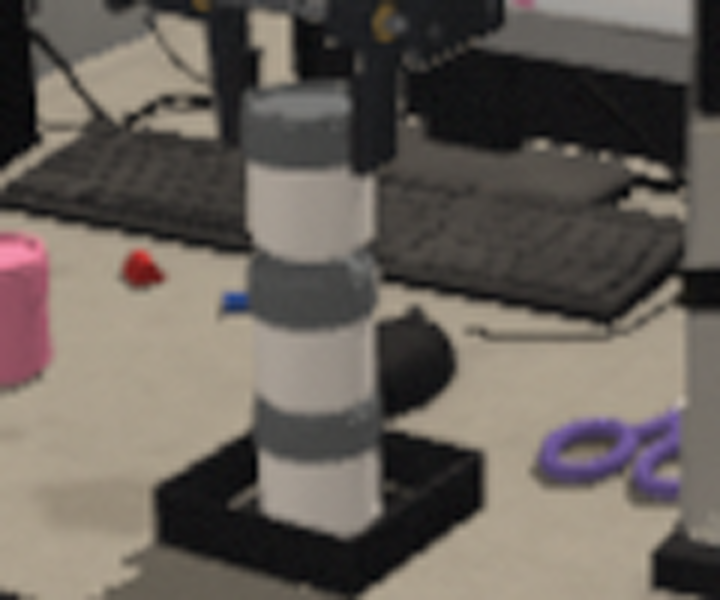

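The three tubs line up (body centres 311.5, 317.5 and 322, the lean expected from perspective). I'll lower the last one with a 1 mm correction.

Request:
carry_out([
  {"rot": [0,0,0],"xyz": [-0.001,-0.001,0.003],"grip": 255},
  {"rot": [0,0,0],"xyz": [-0.001,-0.001,0.005],"grip": 255},
  {"rot": [0,0,0],"xyz": [-0.001,-0.001,0.007],"grip": 255},
  {"rot": [0,0,0],"xyz": [-0.001,-0.001,0.008],"grip": 255},
  {"rot": [0,0,0],"xyz": [-0.001,-0.001,0.009],"grip": 255},
  {"rot": [0,0,0],"xyz": [-0.001,-0.001,0.01],"grip": 255},
  {"rot": [0,0,0],"xyz": [-0.001,-0.001,0.01],"grip": 255},
  {"rot": [0,0,0],"xyz": [-0.001,-0.001,0.01],"grip": 255},
])

```text
clock: 24.57
tool_pos: [0.5745, 0.1662, 0.1804]
eef_rot: [1.0, -0.0, 0.0, 0.0]
contact_force: [-1.7, 1.0, -0.2]
opening: 0.666
finger_force: 40.0
```

Request:
carry_out([
  {"rot": [0,0,0],"xyz": [0,0,0],"grip": 0},
  {"rot": [0,0,0],"xyz": [0,0,0],"grip": 0},
  {"rot": [0,0,0],"xyz": [0,0,0],"grip": 0},
  {"rot": [0,0,0],"xyz": [0,0,0],"grip": 0},
  {"rot": [0,0,0],"xyz": [0,0,-0.03],"grip": 0},
  {"rot": [0,0,0],"xyz": [0,0,-0.06],"grip": 0},
  {"rot": [0,0,0],"xyz": [0,0,-0.09],"grip": 0},
  {"rot": [0,0,0],"xyz": [0,0,-0.1],"grip": 0},
])

```text
clock: 25.23
tool_pos: [0.5767, 0.1668, 0.2846]
eef_rot: [1.0, -0.0, 0.004, -0.001]
contact_force: [0.2, 1.0, -0.2]
opening: 1.004
finger_force: 0.0
```

Request:
carry_out([
  {"rot": [0,0,0],"xyz": [-0.04,0,0],"grip": 0},
  {"rot": [0,0,0],"xyz": [-0.08,0,0],"grip": 0},
  {"rot": [0,0,0],"xyz": [-0.1,0,0],"grip": 0},
  {"rot": [0,0,0],"xyz": [-0.1,0,0],"grip": 0},
  {"rot": [0,0,0],"xyz": [-0.1,0,0],"grip": 0},
  {"rot": [0,0,0],"xyz": [-0.1,0,0],"grip": 0},
  {"rot": [0,0,0],"xyz": [-0.1,0,0],"grip": 0},
])

```text
clock: 25.82
tool_pos: [0.4758, 0.1663, 0.2801]
eef_rot: [1.0, -0.0, 0.001, -0.0]
contact_force: [-0.0, -0.4, -0.1]
opening: 0.998
finger_force: 0.0
```

```bash
python3 look.py .575,.167,.206
python3 - <<'E'
from h import *
im=r.snapshot('scene')
cv2.imwrite('pics/end.png',cv2.resize(im[130:230,200:320],None,fx=6,fy=6,interpolation=cv2.INTER_CUBIC)[:,:,::-1])
E
```

```text
((248.5463104248047, 185.883544921875), (8.320530891418457, 18.695466995239258), 153.37188720703125) [0.5782 0.1495 0.206 ]
```

View pics/end.png

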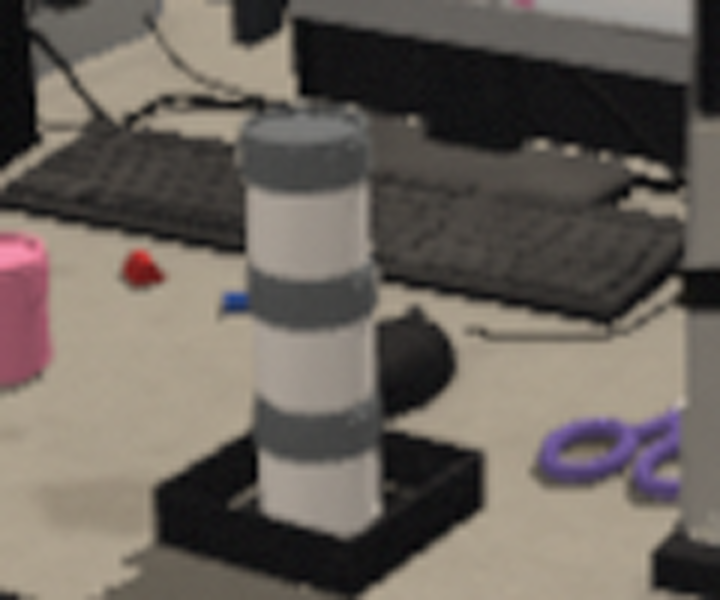

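The stack stands straight, with equal seams and the tub centres at about 308, 317 and 322 in the crop. The arm is clear, so I'll hand in.

```bash
python3 -c "
from plant import r
print(r.finish_job())"
```

```text
the job is handed in; nothing more can be done
None
```

The job is handed in at about 26 s on the clock, but the hand-in gave no verdict: the tubs (about 0.79, 0.51 and 0.25 kg) are stacked heaviest to lightest in the tray, each seated in the rim below and released, and the arm stayed clear of the tape roll, wipes and spool.

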